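Put the stamp away and roll the organiser shut

ROBOT

A 7-joint arm with a two-finger parallel gripper is mounted at the origin on the work surface. World frame = base frame: x ahead of the robot, y to its left, z up, the work surface at z = 0. Lengths are in m, angles in degrees, forces in N, time in s.
With the tool pointing down it reaches from about 0.425 to 0.875 m from the base axis. Payload 4.7 kg.
Tool frame: the origin (TCP) lies on the centre line of the jaws, within the pads' length; the fingertips stand 25 mm ahead of it and the grasp point (between the pads) lies 6 mm ahead of it; z points along the fingers, y is the direction in which the jaws open and shut (so a half turn about z gives the same grasp; the last joint's range is limited). The gripper opens to 87 mm and grips with 3 to 60 N. Pads are 19 mm wide; open, the fingers measure 117 mm over their backs; the gripper's body (75 mm by 190 mm) begins 51 mm behind the grasp point.
Start: joints at [-67.489, 18.392, -4.016, 83.108, 1.295, 78.541, -3.26], TCP at [0.24, 0.604, 0.248] pointing down, gripper open.
Joint ranges: [-163.93, 163.93], [-17.29, 119.83], [-79.2, 71.16], [3.27, 140.29], [-89.18, 269.18], [5.43, 117.66], [-154.24, 154.24]. Speed limits (degrees/s): [147.25, 147.25, 180, 180, 180, 180, 180].

INTERFACE

Orientations are given as [roll, pitch, yaw] about the fixed x, y, z axes, in that order (R = Rz(yaw) Ry(pitch) Rx(roll)).
In Python, from cell import env gives the robot as it stands.
- The arm moves only by the shell command python3 -m creep 'ROWS' [OPENING] [FORCE]. ROWS is JSON, a list of rows, each an object of numbers: "tx", "ty", "tz": the shift along the tool's x, y, z in m; "rx", "ry", "rz": the turn, a rotation vector about the tool's x, y, z in degrees. In form: [{"tx": .., "ty": .., "tz": .., "rx": .., "ry": .., "rz": ..}, ...]. A call has 1 to 20 rows; each row shifts and turns the commanded pose from where the row before left it, along the tool's axes as they then stand; what a row does not reach is not made up. A row lasts 1/8 s, in which the tool goes at most 62.5 mm and 10.7 degrees, less where a joint would pass 70% of its speed; a pose out of reach is approached as far as the arm can. A call is refused whole if a number of a shift passes 0.0625 or a number of a turn 10.7, either way. A call with a gripper value outside its range is refused whole. OPENING is the finger opening in m, from 0 to 0.087, set as the call begins (- or left out, the last holds). The fingers move at their own pace and stop on an object; FORCE is the grip in N (left out, the last holds). Time passes only in rows, so rows that do not move let the fingers close. It gives the time, the measured TCP pose, the force and the opening at its end, in the units of the state.
- env.get_obs(): the state, without advancing time (a new reading comes with each control period).
- env.read_camera(name): name is "side" or "top" or "wrist"; returns a dict with "pixels" (384x512x3 uint8, red, green, blue), "intrinsics" (3x3 intrinsics, pixels), "R" (3x3) and "t" (3): a world point X has camera coordinates R X + t. Camera axes: x right, y down, z forward; pixel columns grow to the right and rows downward; lengths in m; the calibration is good to about 2 mm. A picture is of the moment at which its call begins. There is no depth.
- env.sign_off(): hands the job in, once; it reports no verdict.
The state is a dict: "time_s": time; "qpos": joint angles; "joint_velocities": joint speeds; "effort": joint torques, N m; "tool_pos": TCP position; "tool_rot": TCP orientation; "force": force on the tool from outside, world axes, zero at the start; "wrist_torque": the same for the moment, N m; "grip_width": finger opening in m.
Only numpy, scipy, OpenCV 4.12 (cv2) and the standard library are available. Lean on these libraries where they do the work, as an engineer would, in place of code of your own. Each camera call takes 0.05 s, during which the arm holds its last target.

TASK

Take the hand stamp with the rectangular foot and stand it upright on the floor inside the open roll-top desk organiser, setting it down rather than dropping it. Then roll the organiser's slatted cover forward and all the way down until it is shut. Leave the round-footed stamp where it stands.

Things in the scene. Friction and masses are not known exactly. Their poses are not given: they have to be found in the camera images.
- stamp: Hand stamp to put away: pale wooden rectangular foot 64 x 40 x 23 mm, dark turned grip on top, 30 mm across from 48 to 76 mm up (22 mm below that), 82 mm tall in all. Loose, about 0.13 kg, stands on the desk. Origin: centre of underside; x along the 64 mm side, z up.
- seal: Bystander to leave alone: hand stamp with the same dark grip but a round foot 44 mm across, 23 mm high; 30 mm across from 48 to 76 mm up (22 mm below that), 82 mm tall in all. Loose, stands on the desk. Origin: centre of underside, z up.
- organiser: Wooden roll-top box fixed to the desk, 320 deep (x), 260 wide (y), 210 mm high. Origin: centre of underside; front faces its -x; z up. Floor 8 mm up; front wall 55 mm high, 10 thick; half-round cheeks 12 thick. The cover, outer radius 150, inner 142, rolls about the line x=0, z=50 mm (along y), at the start back inside the rear shell (radius 160). Room for a stamp around x=-95, y=0.
- cover_handle (a point): Middle of the cover's pull, a dark rib 140 mm long (y), 12 thick, 36 proud of the cover's leading edge; 170 mm from the organiser's line x=0, z=50. Starts within 10 deg of the top, rib upright; shut at 82 deg from the top towards the front (x=-168, z=74), rib forward, at a stop. Stays where left; 2-6 N moves it: push its rear (later upper) face. Axes: the cover's, the organiser's when shut.
Not all that is in view belongs to the job. Leave any green, pink or red look-alike of the stamp alone.

How it is judged (in metres and radians):
On the way:
1. the stamp stands upright on the organiser's floor, let go, while the cover is still open (x of stamp in the frame of organiser between -0.15 and 0.12 m and y of stamp in the frame of organiser between -0.118 and 0.118 m and z of stamp in the frame of organiser below 0.022 m and angle between stamp's own z axis and vertical below 0.17 rad and contact force between the fingers and stamp below 0.05 N and linear speed of stamp below 0.05 m/s and z of cover_handle in the frame of organiser above 0.18 m), for 0.2 s.
At the end, for the whole second after the job is handed in: The stamp stands upright (within 10 degrees) and at rest on the organiser's floor, and the cover is shut: its pull is within 15 mm of its fully shut height (x of stamp in the frame of organiser between -0.15 and 0.12 m and y of stamp in the frame of organiser between -0.118 and 0.118 m and z of stamp in the frame of organiser below 0.022 m and angle between stamp's own z axis and vertical below 0.17 rad and z of cover_handle in the frame of organiser below 0.089 m and linear speed of stamp below 0.02 m/s); the robot touches nothing.
It fails at once if the round-footed stamp is moved more than 30 mm or tipped (distance of seal from where it was at the start of the episode above 0.03 m or angle between seal's own z axis and vertical above 0.35 rad).
It fails at once if the stamp is dropped: it falls freely by more than about 20 mm (contact force between stamp and anything else below 0.02 N and linear speed of stamp above 0.6 m/s).
It also fails if it takes over 58 s, if anything falls off the work surface, if the arm or the gripper's body presses on something with over 40 N, if the wrist force passes 120 N, or if a joint passes its speed limit or range.

## Working session

There is one attempt and no reset: what is moved stays moved. The work goes in short steps, Python scripts to look and compute and a shell command to move; the robot and the scene stay as the last step left them, time stands still between calls to the robot, and variables do not carry over. Pictures are saved under pics/ and viewed, and the job is handed in when it is done.

```bash
mkdir -p pics; ls
python3 - <<'E'
from cell import env
import cv2
o=env.get_obs();print(o)
for n in ["side","top","wrist"]:
    c=env.read_camera(n);cv2.imwrite(f"pics/{n}0.png",c["pixels"][:,:,::-1])
    print(n,c["intrinsics"].tolist(),c["R"].round(4).tolist(),c["t"])
E
```

```text
pics
{'time_s': 0.0, 'qpos': array([-67.48789083,  18.44037798,  -4.01413783,  83.1756294 ,
         1.29403096,  78.54044449,  -3.26020547]), 'joint_velocities': array([-0.04059212,  0.08938578, -0.0656947 , -0.01332588, -0.00961593,
        0.07895184, -0.08878921]), 'effort': array([-1.59783604e-04, -4.91287172e+01, -4.03943891e-01, -3.12528205e+01,
       -6.39874628e-02,  4.36906144e-02,  1.67574149e-04]), 'tool_pos': array([0.24024519, 0.60342266, 0.24643996]), 'tool_rot': array([-1.79888732e+02,  5.25662381e-03,  1.58295940e+02]), 'force': array([-0.53684885, -0.71606543,  0.70097721]), 'wrist_torque': array([-0.04475491, -0.0182757 , -0.01061034]), 'grip_width': 0.08715686127658383}
side [[373.28857095807325, 0.0, 252.84490123210662], [0.0, 373.28857095807325, 193.7094188174878], [0.0, 0.0, 1.0]] [[0.7452, -0.6668, -0.0073], [-0.4262, -0.4678, -0.7743], [0.5129, 0.5801, -0.6328]] [-0.41378276  0.25364382  0.81222313]
top [[354.77017969236977, 0.0, 253.5283609305284], [0.0, 354.77017969236977, 185.3041212265644], [0.0, 0.0, 1.0]] [[0.0102, -0.9999, 0.0102], [-0.9812, -0.012, -0.1926], [0.1927, -0.0081, -0.9812]] [-0.07946944  0.50195641  0.7479357 ]
wrist [[314.8793118720266, 0.0, 249.7477555944976], [0.0, 314.8793118720266, 192.10906106829], [0.0, 0.0, 1.0]] [[0.3709, 0.9287, -0.0026], [0.8892, -0.3544, 0.2892], [0.2677, -0.1096, -0.9573]] [-0.64779028 -0.03471046  0.39177414]
```

View pics/side0.png

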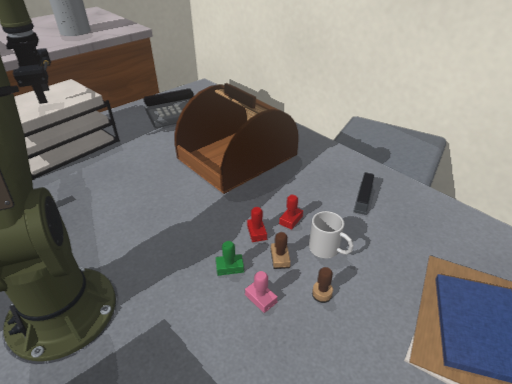

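View pics/top0.png

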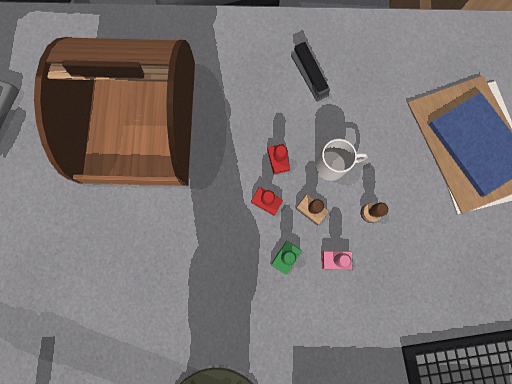

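View pics/wrist0.png

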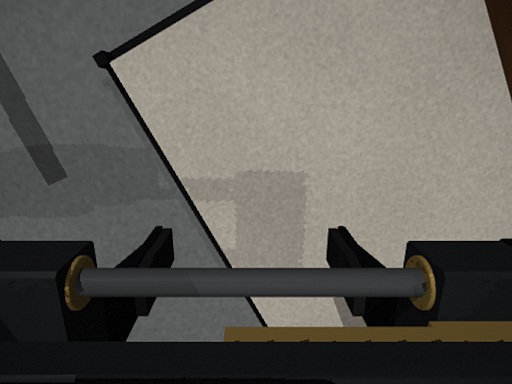

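Two candidates have a dark grip on wood: top (313,208) / side (281,250), which looks rectangular, and top (376,211) / side (324,285), which looks round. The red, green and pink ones are decoys. I'll confirm with enlarged crops.

Run:
```python
import cv2,numpy as np
t=cv2.imread("pics/top0.png");s=cv2.imread("pics/side0.png")
a=cv2.resize(t[185:235,290:400],None,fx=7,fy=7,interpolation=cv2.INTER_CUBIC)
b=cv2.resize(s[225:305,255:345],None,fx=7,fy=7,interpolation=cv2.INTER_CUBIC)
cv2.imwrite("pics/c_top.png",a);cv2.imwrite("pics/c_side.png",b)
c=cv2.resize(t[30:195,30:205],None,fx=3.6,fy=3.6,interpolation=cv2.INTER_CUBIC)
d=cv2.resize(s[75:190,165:305],None,fx=5,fy=5,interpolation=cv2.INTER_CUBIC)
cv2.imwrite("pics/c_otop.png",c);cv2.imwrite("pics/c_oside.png",d)
```

```text
(no output)
```

View pics/c_top.png

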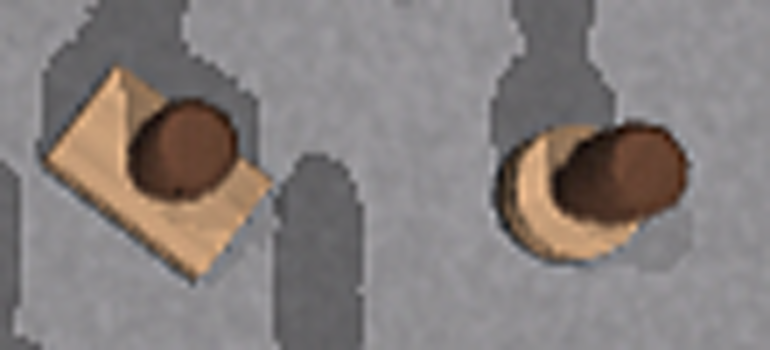

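View pics/c_side.png

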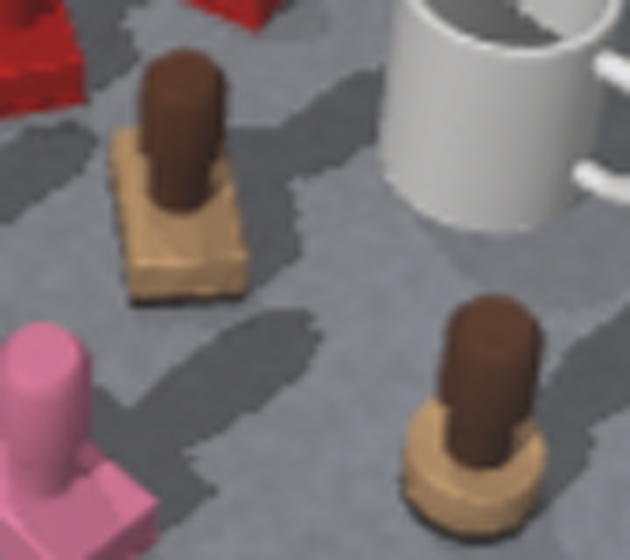

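View pics/c_otop.png

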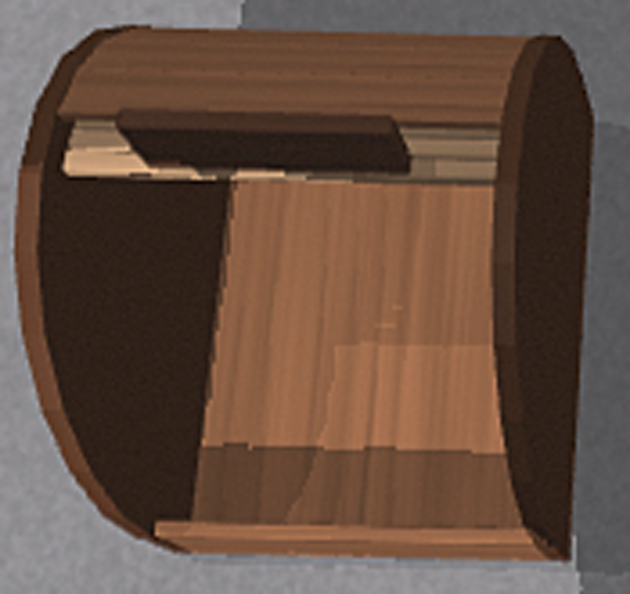

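View pics/c_oside.png

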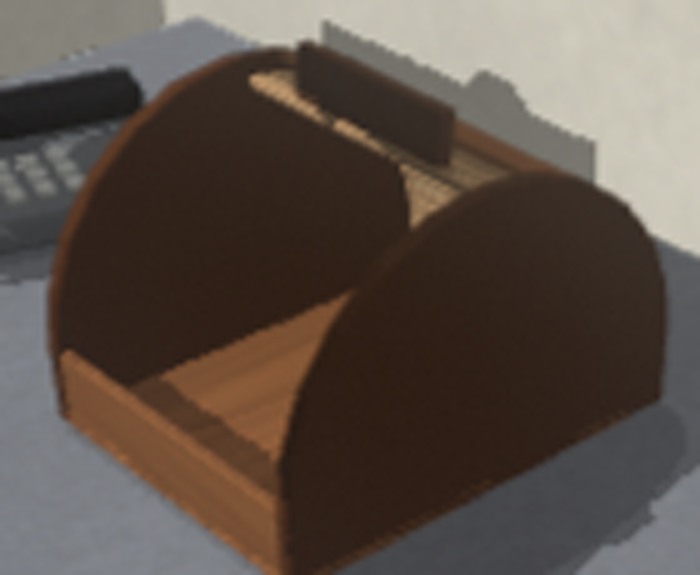

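Confirmed: the left one (top 313,208) has the rectangular foot, and the right one (top 376,211) has the round foot. Next I'll fit the poses.

```bash
cat > h.py <<'E'
import numpy as np
from scipy.optimize import least_squares
K={};R={};T={}
K['side']=np.array([[373.2886,0,252.845],[0,373.2886,193.709],[0,0,1]]);K['top']=np.array([[354.770,0,253.528],[0,354.770,185.304],[0,0,1]])
def setcams():
    from cell import env
    for n in ['side','top']:
        c=env.read_camera(n);K[n]=c['intrinsics'];R[n]=c['R'];T[n]=c['t']
def proj(n,X):
    c=np.asarray(X)@R[n].T+T[n];p=c@K[n].T;return p[...,:2]/p[...,2:]
def ray(n,uv,z):
    d=R[n].T@np.linalg.solve(K[n],[uv[0],uv[1],1]);o=-R[n].T@T[n];return o+d*(z-o[2])/d[2]
def w(p,X):
    c,s=np.cos(p[2]),np.sin(p[2]);X=np.asarray(X,float)
    return np.stack([p[0]+c*X[:,0]-s*X[:,1],p[1]+s*X[:,0]+c*X[:,1],X[:,2]],-1)
E
python3 - <<'E'
from h import *
setcams()
for n in R: print(n,(-R[n].T@T[n]).round(3))
ct=lambda x,y,f,ox,oy:((x+.5)/f-.5+ox,(y+.5)/f-.5+oy)
cs=[ct(*q,7,290,185) for q in [(120,66),(272,182),(195,272),(45,158)]]
P=np.array([ray('top',c,.023) for c in cs]);print('stamp corners',P.round(4).tolist(),P.mean(0).round(4))
for a in range(4):
    d=P[(a+1)%4]-P[a];print(np.linalg.norm(d).round(4),np.degrees(np.arctan2(d[1],d[0])).round(1))
print('knob top',ray('top',ct(195,145,7,290,185),.082).round(4),ray('side',ct(183,72,7,255,225),.08).round(4))
print('seal knob top',ray('top',ct(648,168,7,290,185),.08).round(4))
S=lambda x,y:ct(x,y,5,165,75);O=lambda x,y:ct(x,y,3.6,30,30)
obs=[('side',S(280,575),(-.16,-.13,0)),('side',S(60,415),(-.16,.13,0)),('side',S(65,352),(-.16,.13,.055)),('side',S(662,402),(.16,-.13,0)),
('top',O(570,558),(-.16,-.13,0)),('top',O(158,522),(-.15,.118,.055)),('top',O(522,527),(-.15,-.118,.055))]
def f(p): return np.concatenate([proj(n,w(p,[X]))[0]-np.array(u) for n,u,X in obs])
r=least_squares(f,[.6,.4,0],loss='soft_l1');print('org',r.x.round(4),np.degrees(r.x[2]).round(2));print(f(r.x).reshape(-1,2).round(1).tolist())
# handle angle: outer end corners
p=r.x
for th in (0,5,-5,10,-10,15):
  a=np.radians(th)
  X=[(-rr*np.sin(a)-tt*np.cos(a),y,.05+rr*np.cos(a)-tt*np.sin(a)) for rr in(.15,.186) for tt in(-.006,.006) for y in(.07,-.07)]
  print(th,[proj(n,w(p,X)).round(1).tolist() for n in('top','side')])
print('handle obs top', [np.round(O(*q),1) for q in[(118,112),(390,118),(145,168),(408,172),(128,135)]], 'side',[np.round(S(*q),1) for q in[(300,42),(455,108),(445,165),(300,90)]])
E
```

```text
side [-0.    -0.628  0.707]
top [ 0.349 -0.067  0.831]
stamp corners [[0.489, -0.1974, 0.023], [0.451, -0.2466, 0.023], [0.4212, -0.2205, 0.023], [0.458, -0.1721, 0.023]] [ 0.4548 -0.2092  0.023 ]
0.0622 -127.7
0.0395 138.8
0.0608 52.8
0.0399 -39.2
knob top [ 0.4546 -0.2103  0.082 ] [ 0.4551 -0.2105  0.08  ]
seal knob top [ 0.4494 -0.3492  0.08  ]
org [ 0.6714  0.2109 -0.0094] -0.54
[[2.8, 3.3], [0.0, -0.5], [-3.2, -1.8], [0.0, -1.2], [-0.2, 0.8], [-0.9, -0.7], [3.8, 0.2]]
0 [[[70.3, 78.2], [143.4, 79.9], [69.5, 84.0], [142.9, 85.7], [60.4, 68.5], [137.6, 70.3], [59.6, 74.6], [137.0, 76.4]], [[222.5, 93.4], [251.2, 108.1], [219.5, 94.4], [248.2, 109.4], [221.8, 82.6], [251.1, 96.8], [218.8, 83.6], [248.0, 98.0]]]
5 [[[69.4, 84.6], [142.9, 86.2], [69.0, 90.6], [142.5, 92.3], [59.4, 76.8], [136.9, 78.6], [58.8, 83.2], [136.5, 85.0]], [[219.3, 94.6], [247.9, 109.5], [216.3, 95.9], [244.8, 111.0], [217.7, 84.0], [246.9, 98.5], [214.7, 85.4], [243.8, 100.0]]]
-5 [[[71.3, 72.2], [144.1, 73.9], [70.3, 77.7], [143.5, 79.4], [61.9, 60.8], [138.5, 62.6], [60.8, 66.5], [137.8, 68.2]], [[225.7, 
[... 385 characters left out ...]
45.0, 68.4], [71.4, 71.8], [144.2, 73.4], [63.7, 53.6], [139.7, 55.4], [62.3, 58.8], [138.8, 60.6]], [[228.9, 92.0], [257.7, 106.5], [226.0, 92.5], [254.8, 107.1], [229.9, 81.0], [259.3, 94.9], [227.0, 81.4], [256.3, 95.4]]]
15 [[[68.7, 98.0], [142.3, 99.7], [68.8, 104.4], [142.3, 106.1], [58.5, 94.5], [136.2, 96.3], [58.6, 101.2], [136.2, 103.0]], [[212.8, 98.0], [241.2, 113.3], [209.9, 100.0], [238.2, 115.5], [209.5, 88.3], [238.4, 103.3], [206.5, 90.3], [235.3, 105.5]]]
handle obs top [array([62.4, 60.8]), array([138. ,  62.4]), array([69.9, 76.3]), array([143. ,  77.4]), array([65.2, 67.1])] side [array([224.6,  83. ]), array([255.6,  96.2]), array([253.6, 107.6]), array([224.6,  92.6])]
```

Run:
```python
from h import *
import cv2
setcams()
p=[.6714,.2109,-.0094]
th=np.linspace(0,np.pi,25)
segs=[]
for y in(.13,.118,-.118,-.13):
    segs.append([(.16*np.cos(t),y,.05+.16*np.sin(t)) for t in th])
segs.append([(-.16,-.13,0),(-.16,.13,0),(.16,.13,0),(.16,-.13,0),(-.16,-.13,0)])
for x in(-.16,-.15): segs.append([(x,.118,.055),(x,-.118,.055)])
out=[]
for n,(a,b,c,d),f in(('top',(25,195,25,210),4),('side',(75,195,165,310),5)):
    im=cv2.resize(cv2.imread(f'pics/{n}0.png')[a:b,c:d],None,fx=f,fy=f,interpolation=cv2.INTER_CUBIC)
    for s in segs:
        u=(proj(n,w(p,s))-[c,a]+.5)*f-.5
        cv2.polylines(im,[u.round().astype(int).reshape(-1,1,2)],False,(0,255,0),1)
    cv2.imwrite(f'pics/ov_{n}.png',im)
```

```text
(no output)
```

View pics/ov_top.png

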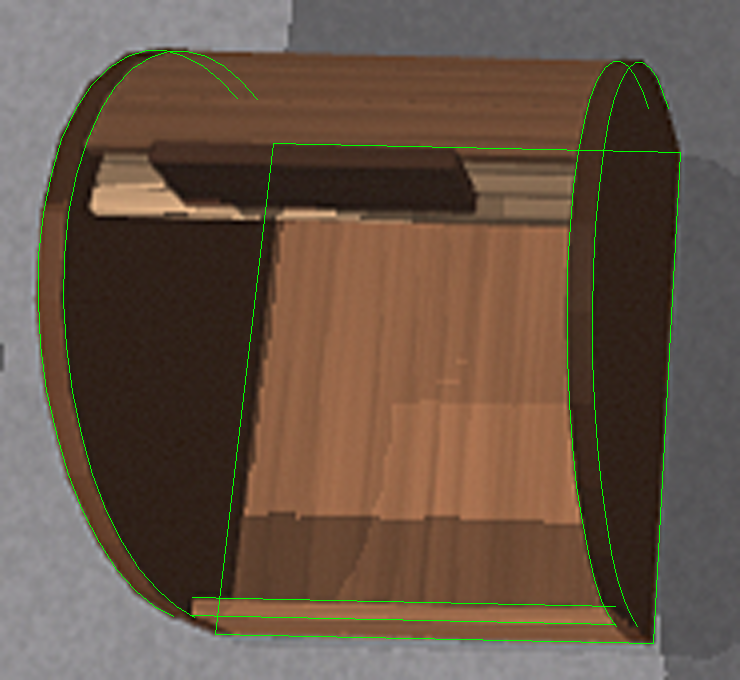

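View pics/ov_side.png

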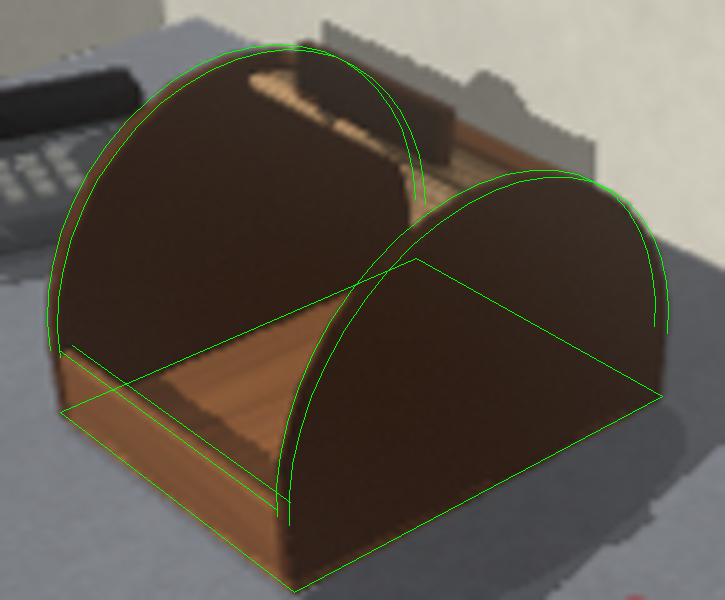

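```bash
cat >> h.py <<'E'
def go(target,rpy=None):
    "delta from measured pose to world target in present tool axes (m), rotvec in tool axes (deg)"
    from cell import env
    from scipy.spatial.transform import Rotation as Ro
    o=env.get_obs();A=Ro.from_euler('xyz',o['tool_rot'],degrees=True)
    d=A.inv().apply(np.array(target)-o['tool_pos'])
    rv=np.degrees((A.inv()*Ro.from_euler('xyz',rpy,degrees=True)).as_rotvec()) if rpy else 0
    print('t',round(o['time_s'],2),'pos',o['tool_pos'].round(4),'rot',o['tool_rot'].round(1),'F',o['force'].round(1),'gw',round(o['grip_width'],4))
    print('shift tool',d.round(4),'turn',np.round(rv,2))
E
python3 - <<'E'
from h import *
setcams()
for n,u in(('redA',(280,152)),('redB',(268,197)),('green',(289,257)),('pink',(345,261)),('mugrim far',(340,142)),('mugrim near',(336,168))):
    print(n,ray('top',u,.08).round(3))
from cell import env
c=env.read_camera('wrist');o=env.get_obs()
from scipy.spatial.transform import Rotation as Ro
A=Ro.from_euler('xyz',o['tool_rot'],degrees=True)
print('cam in tool',A.inv().apply(-c['R'].T@c['t']-o['tool_pos']).round(3))
# mug height: rim/ base from side
print('mug base side',ray('side',(325,254),0).round(3),'rim near/far side z.09',ray('side',(325,231),.09).round(3),ray('side',(327,215),.09).round(3))
go((.43,.25,.33),(180,0,142.5))
E
```

```text
redA [ 0.572 -0.131  0.08 ]
redB [ 0.472 -0.105  0.08 ]
green [ 0.346 -0.149  0.08 ]
pink [ 0.339 -0.265  0.08 ]
mugrim far [ 0.597 -0.264  0.08 ]
mugrim near [ 0.537 -0.253  0.08 ]
cam in tool [ 0.079 -0.001 -0.137]
mug base side [ 0.548 -0.278  0.   ] rim near/far side z.09 [ 0.533 -0.277  0.09 ] [ 0.579 -0.245  0.09 ]
t 0.5 pos [0.2404 0.6039 0.2476] rot [180.    0.  158.3] F [ 0.  -0.5  0.5] gw 0.0873
shift tool [-0.307  -0.2587 -0.0824] turn [ 0.   0.  15.8]
```

```bash
python3 -m creep '[{"tz":-0.041},{"tz":-0.041},{"tx":-0.0384,"ty":-0.0323},{"tx":-0.0384,"ty":-0.0323},{"tx":-0.0384,"ty":-0.0323},{"tx":-0.0384,"ty":-0.0323},{"tx":-0.0384,"ty":-0.0323},{"tx":-0.0384,"ty":-0.0323},{"tx":-0.0384,"ty":-0.0323},{"tx":-0.0384,"ty":-0.0323},{"rz":7.9},{"rz":7.9},{}]' 0.06; python3 -c "
from h import *
go((.4548,-.21,.33),(180,0,142.5))"
```

```text
t 0.5 pos [0.2404 0.6039 0.2476] rot [180.    0.  158.3] F [ 0.  -0.5  0.5] gw 0.0873
shift tool [-0.5002 -0.6769 -0.0824] turn [ 0.   0.  15.8]$[0]: bad value
```

```bash
python3 -m creep '[{"tx":0,"ty":0,"tz":-0.041,"rx":0,"ry":0,"rz":0},{"tx":0,"ty":0,"tz":-0.041,"rx":0,"ry":0,"rz":0},{"tx":-0.0384,"ty":-0.0323,"tz":0,"rx":0,"ry":0,"rz":0},{"tx":-0.0384,"ty":-0.0323,"tz":0,"rx":0,"ry":0,"rz":0},{"tx":-0.0384,"ty":-0.0323,"tz":0,"rx":0,"ry":0,"rz":0},{"tx":-0.0384,"ty":-0.0323,"tz":0,"rx":0,"ry":0,"rz":0},{"tx":-0.0384,"ty":-0.0323,"tz":0,"rx":0,"ry":0,"rz":0},{"tx":-0.0384,"ty":-0.0323,"tz":0,"rx":0,"ry":0,"rz":0},{"tx":-0.0384,"ty":-0.0323,"tz":0,"rx":0,"ry":0,"rz":0},{"tx":-0.0384,"ty":-0.0323,"tz":0,"rx":0,"ry":0,"rz":0},{"tx":0,"ty":0,"tz":0,"rx":0,"ry":0,"rz":7.9},{"tx":0,"ty":0,"tz":0,"rx":0,"ry":0,"rz":7.9},{"tx":0,"ty":0,"tz":0,"rx":0,"ry":0,"rz":0}]' 0.06; python3 -c "
from h import *
go((.4548,-.21,.33),(180,0,142.5))"
```

```text
time_s: 2.12
tool_pos: [0.4303, 0.2501, 0.3298]
tool_rot: [180.0, 0.0, 142.6]
force: [0.2, -0.5, -0.1]
grip_width: 0.0603
t 2.12 pos [0.4303 0.2501 0.3298] rot [180.    0.  142.6] F [ 0.2 -0.5 -0.1] gw 0.0603
shift tool [-0.2991 -0.3505 -0.0004] turn [0.03 0.   0.07]
```

```bash
python3 -m creep '[{"tx":-0.0299,"ty":-0.035,"tz":0,"rx":0,"ry":0,"rz":0},{"tx":-0.0299,"ty":-0.035,"tz":0,"rx":0,"ry":0,"rz":0},{"tx":-0.0299,"ty":-0.035,"tz":0,"rx":0,"ry":0,"rz":0},{"tx":-0.0299,"ty":-0.035,"tz":0,"rx":0,"ry":0,"rz":0},{"tx":-0.0299,"ty":-0.035,"tz":0,"rx":0,"ry":0,"rz":0},{"tx":-0.0299,"ty":-0.035,"tz":0,"rx":0,"ry":0,"rz":0},{"tx":-0.0299,"ty":-0.035,"tz":0,"rx":0,"ry":0,"rz":0},{"tx":-0.0299,"ty":-0.035,"tz":0,"rx":0,"ry":0,"rz":0},{"tx":-0.0299,"ty":-0.035,"tz":0,"rx":0,"ry":0,"rz":0},{"tx":-0.0299,"ty":-0.035,"tz":0,"rx":0,"ry":0,"rz":0},{"tx":0,"ty":0,"tz":0.0625,"rx":0,"ry":0,"rz":0},{"tx":0,"ty":0,"tz":0.0625,"rx":0,"ry":0,"rz":0},{"tx":0,"ty":0,"tz":0,"rx":0,"ry":0,"rz":0}]'; python3 -c "
from h import *
from cell import env
import cv2
go((.4548,-.21,.068),(180,0,142.5))
c=env.read_camera('wrist');
print((lambda q:(q[:2]/q[2]).round(1))(c['intrinsics']@(c['R']@np.array([.4548,-.21,.082])+c['t'])))
cv2.imwrite('pics/w1.png',c['pixels'][:,:,::-1])"
```

```text
time_s: 3.75
tool_pos: [0.4511, -0.2082, 0.2008]
tool_rot: [-179.8, -0.5, 142.6]
force: [0.3, -0.8, 0.7]
grip_width: 0.0601
t 3.75 pos [ 0.4511 -0.2082  0.2008] rot [-179.8   -0.5  142.6] F [ 0.3 -0.8  0.7] gw 0.0601
shift tool [-0.0051  0.0014  0.1327] turn [-0.24 -0.47  0.11]
[252.6 199.8]
```

View pics/w1.png

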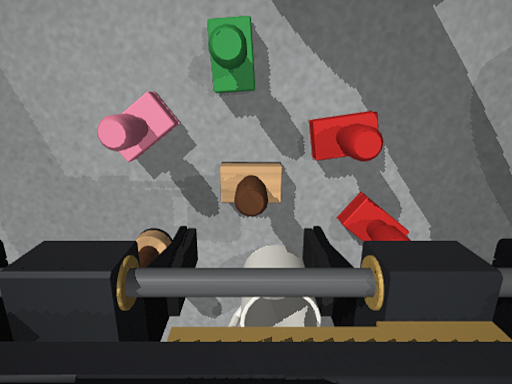

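```bash
python3 -m creep '[{"tx":-0.004,"ty":0.001,"tz":0.03,"rx":0,"ry":0,"rz":0},{"tx":0,"ty":0,"tz":0.03,"rx":0,"ry":0,"rz":0},{"tx":0,"ty":0,"tz":0.025,"rx":0,"ry":0,"rz":0},{"tx":0,"ty":0,"tz":0,"rx":0,"ry":0,"rz":0}]'; python3 -c "
from h import *
from cell import env
import cv2
go((.4548,-.21,.068),(180,0,142.5))
c=env.read_camera('wrist');
cv2.imwrite('pics/w2.png',c['pixels'][:,:,::-1])"
```

```text
time_s: 4.3
tool_pos: [0.4595, -0.2111, 0.1211]
tool_rot: [180.0, 0.1, 142.6]
force: [0.7, -0.5, -0.3]
grip_width: 0.0599
t 4.3 pos [ 0.4595 -0.2111  0.1211] rot [1.800e+02 1.000e-01 1.426e+02] F [ 0.7 -0.5 -0.3] gw 0.0599
shift tool [ 0.0044 -0.002   0.053 ] turn [0.01 0.07 0.11]
```

View pics/w2.png

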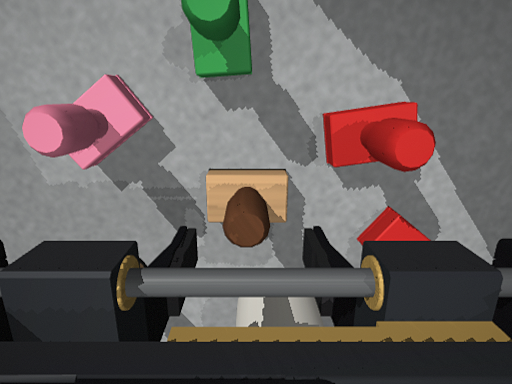

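```bash
python3 -m creep '[{"tx":0.004,"ty":-0.001,"tz":0.015,"rx":0,"ry":0,"rz":0},{"tx":0,"ty":0,"tz":0.015,"rx":0,"ry":0,"rz":0},{"tx":0,"ty":0,"tz":0.015,"rx":0,"ry":0,"rz":0},{"tx":0,"ty":0,"tz":0.008,"rx":0,"ry":0,"rz":0},{"tx":0,"ty":0,"tz":0,"rx":0,"ry":0,"rz":0},{"tx":0,"ty":0,"tz":0,"rx":0,"ry":0,"rz":0}]'; python3 -c "
from h import *
from cell import env
import cv2
go((.4548,-.21,.068),(180,0,142.5))
c=env.read_camera('side');
cv2.imwrite('pics/s3.png',cv2.resize(c['pixels'][190:320,200:360,::-1],None,fx=4,fy=4))"
```

```text
time_s: 5.1
tool_pos: [0.4547, -0.2097, 0.0668]
tool_rot: [180.0, 0.0, 142.5]
force: [0.0, 0.4, 0.1]
grip_width: 0.0598
t 5.1 pos [ 0.4547 -0.2097  0.0668] rot [180.    0.  142.5] F [0.  0.4 0.1] gw 0.0598
shift tool [-0.0003 -0.0002 -0.0012] turn [ 0.    0.03 -0.01]
```

View pics/s3.png

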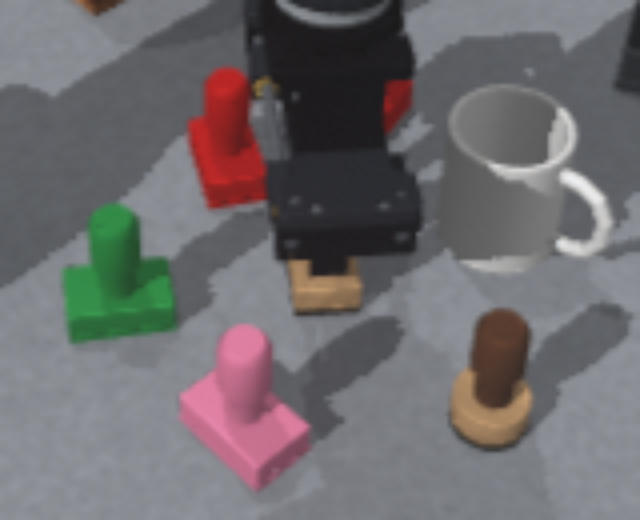

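Tool is centred over the stamp, and the seal is undisturbed. Close at 25 N.

```bash
python3 -m creep '[{"tx":0,"ty":0,"tz":0,"rx":0,"ry":0,"rz":0},{"tx":0,"ty":0,"tz":0,"rx":0,"ry":0,"rz":0},{"tx":0,"ty":0,"tz":0,"rx":0,"ry":0,"rz":0},{"tx":0,"ty":0,"tz":0,"rx":0,"ry":0,"rz":0},{"tx":0,"ty":0,"tz":0,"rx":0,"ry":0,"rz":0},{"tx":0,"ty":0,"tz":0,"rx":0,"ry":0,"rz":0}]' 0 25
```

```text
time_s: 5.9
tool_pos: [0.4544, -0.2095, 0.0666]
tool_rot: [180.0, 0.0, 142.5]
force: [-0.2, -0.5, 0.9]
grip_width: 0.029
```

```bash
python3 -m creep '[{"tx":0,"ty":0,"tz":-0.025,"rx":0,"ry":0,"rz":0},{"tx":0,"ty":0,"tz":-0.045,"rx":0,"ry":0,"rz":0},{"tx":0,"ty":0,"tz":-0.05,"rx":0,"ry":0,"rz":0},{"tx":0,"ty":0,"tz":-0.05,"rx":0,"ry":0,"rz":0},{"tx":0,"ty":0,"tz":-0.05,"rx":0,"ry":0,"rz":0},{"tx":0,"ty":0,"tz":-0.043,"rx":0,"ry":0,"rz":0},{"tx":0,"ty":0,"tz":0,"rx":0,"ry":0,"rz":0},{"tx":0,"ty":0,"tz":0,"rx":0,"ry":0,"rz":-9.25},{"tx":0,"ty":0,"tz":0,"rx":0,"ry":0,"rz":-9.25},{"tx":0,"ty":0,"tz":0,"rx":0,"ry":0,"rz":-9.25},{"tx":0,"ty":0,"tz":0,"rx":0,"ry":0,"rz":-9.25},{"tx":0,"ty":0,"tz":0,"rx":0,"ry":0,"rz":0}]'; python3 -c "
from h import *
from cell import env
import cv2
go((.5764,.2118,.33),(180,0,179.5))
c=env.read_camera('side');
cv2.imwrite('pics/s4.png',c['pixels'][:,:,::-1])"
```

```text
time_s: 7.4
tool_pos: [0.4537, -0.2092, 0.3281]
tool_rot: [180.0, -0.1, 179.4]
force: [-0.9, 0.7, -2.1]
grip_width: 0.0292
t 7.4 pos [ 0.4537 -0.2092  0.3281] rot [ 1.800e+02 -1.000e-01  1.794e+02] F [-0.9  0.7 -2.1] gw 0.0292
shift tool [-0.1182  0.4222 -0.002 ] turn [ 0.03 -0.13 -0.1 ]
```

View pics/s4.png

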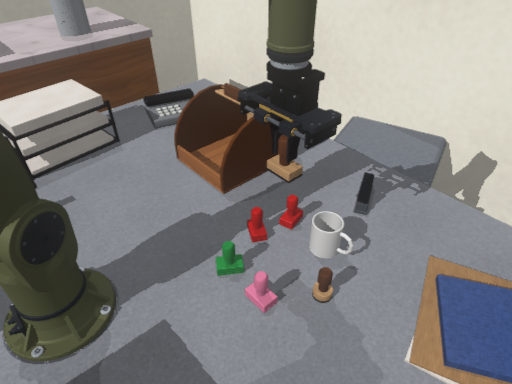

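The stamp is held upright at (285,160), and the seal is untouched at (324,285). Moving over the organiser.

```bash
python3 -m creep '[{"tx":-0.0118,"ty":0.0422,"tz":0,"rx":0,"ry":0,"rz":0},{"tx":-0.0118,"ty":0.0422,"tz":0,"rx":0,"ry":0,"rz":0},{"tx":-0.0118,"ty":0.0422,"tz":0,"rx":0,"ry":0,"rz":0},{"tx":-0.0118,"ty":0.0422,"tz":0,"rx":0,"ry":0,"rz":0},{"tx":-0.0118,"ty":0.0422,"tz":0,"rx":0,"ry":0,"rz":0},{"tx":-0.0118,"ty":0.0422,"tz":0,"rx":0,"ry":0,"rz":0},{"tx":-0.0118,"ty":0.0422,"tz":0,"rx":0,"ry":0,"rz":0},{"tx":-0.0118,"ty":0.0422,"tz":0,"rx":0,"ry":0,"rz":0},{"tx":-0.0118,"ty":0.0422,"tz":0,"rx":0,"ry":0,"rz":0},{"tx":-0.0118,"ty":0.0422,"tz":0,"rx":0,"ry":0,"rz":0},{"tx":0,"ty":0,"tz":0,"rx":0,"ry":0,"rz":0},{"tx":0,"ty":0,"tz":0,"rx":0,"ry":0,"rz":0}]'; python3 -c "
from h import *
from cell import env
import cv2
go((.5764,.2118,.0755),(180,0,179.5))
c=env.read_camera('top');
cv2.imwrite('pics/t5.png',cv2.resize(c['pixels'][0:220,0:260,::-1],None,fx=2.7,fy=2.7))"
```

```text
time_s: 8.95
tool_pos: [0.576, 0.2109, 0.3286]
tool_rot: [-179.9, -0.1, 179.4]
force: [-0.1, -0.7, -1.8]
grip_width: 0.0289
t 8.95 pos [0.576  0.2109 0.3286] rot [-1.799e+02 -1.000e-01  1.794e+02] F [-0.1 -0.7 -1.8] gw 0.0289
shift tool [-0.0007  0.0013  0.2531] turn [-0.1  -0.07 -0.11]
```

View pics/t5.png

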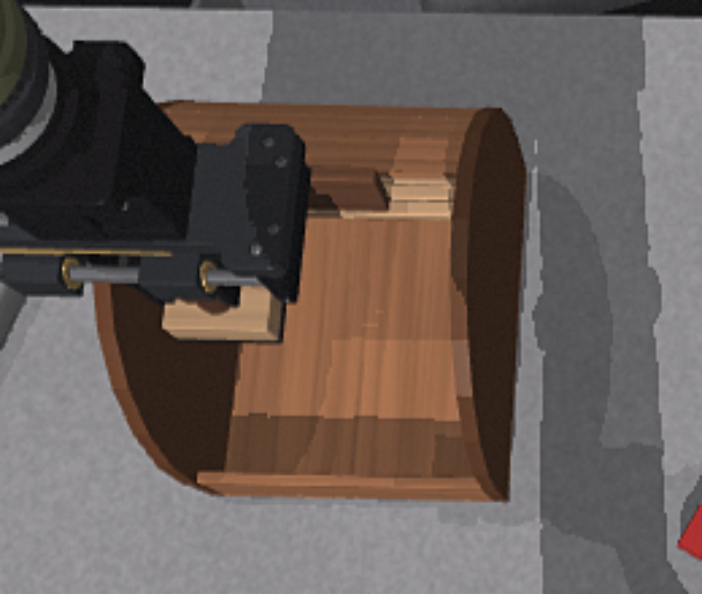

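```bash
python3 -m creep '[{"tx":-0.0005,"ty":0.001,"tz":0.03,"rx":0,"ry":0,"rz":0},{"tx":0,"ty":0,"tz":0.04,"rx":0,"ry":0,"rz":0},{"tx":0,"ty":0,"tz":0.04,"rx":0,"ry":0,"rz":0},{"tx":0,"ty":0,"tz":0.04,"rx":0,"ry":0,"rz":0},{"tx":0,"ty":0,"tz":0.03,"rx":0,"ry":0,"rz":0},{"tx":0,"ty":0,"tz":0,"rx":0,"ry":0,"rz":0},{"tx":0,"ty":0,"tz":0,"rx":0,"ry":0,"rz":0}]'; python3 -c "
from h import *
from cell import env
import cv2
go((.5764,.2118,.0746),(180,0,179.5))
c=env.read_camera('side');
cv2.imwrite('pics/s6.png',cv2.resize(c['pixels'][0:200,130:340,::-1],None,fx=3,fy=3))"
```

```text
time_s: 9.88
tool_pos: [0.5776, 0.2119, 0.1513]
tool_rot: [179.9, 0.1, 179.4]
force: [0.4, 0.9, -1.5]
grip_width: 0.0288
t 9.88 pos [0.5776 0.2119 0.1513] rot [1.799e+02 1.000e-01 1.794e+02] F [ 0.4  0.9 -1.5] gw 0.0288
shift tool [ 0.0014 -0.0002  0.0766] turn [ 0.06  0.13 -0.09]
```

View pics/s6.png

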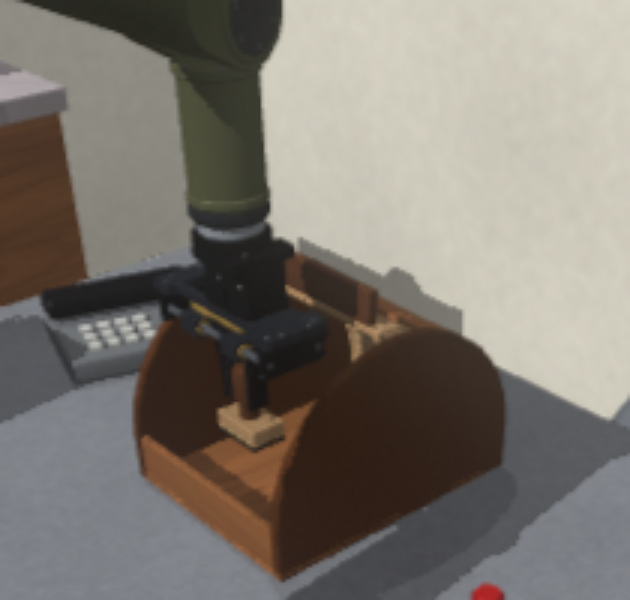

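```bash
python3 -m creep '[{"tx":0.0005,"ty":0,"tz":0.02,"rx":0,"ry":0,"rz":0},{"tx":0,"ty":0,"tz":0.02,"rx":0,"ry":0,"rz":0},{"tx":0,"ty":0,"tz":0.02,"rx":0,"ry":0,"rz":0},{"tx":0,"ty":0,"tz":0.008,"rx":0,"ry":0,"rz":0},{"tx":0,"ty":0,"tz":0.004,"rx":0,"ry":0,"rz":0},{"tx":0,"ty":0,"tz":0,"rx":0,"ry":0,"rz":0},{"tx":0,"ty":0,"tz":0,"rx":0,"ry":0,"rz":0}]'; python3 -m creep '[{"tx":0,"ty":0,"tz":0.001,"rx":0,"ry":0,"rz":0},{"tx":0,"ty":0,"tz":0.001,"rx":0,"ry":0,"rz":0},{"tx":0,"ty":0,"tz":0,"rx":0,"ry":0,"rz":0}]'
```

```text
time_s: 10.8
tool_pos: [0.5767, 0.2127, 0.0783]
tool_rot: [180.0, 0.1, 179.5]
force: [0.9, 1.0, -1.0]
grip_width: 0.0292
time_s: 11.18
tool_pos: [0.5761, 0.2125, 0.0756]
tool_rot: [180.0, 0.0, 179.5]
force: [0.8, 0.4, -0.2]
grip_width: 0.0293
```

```bash
python3 -m creep '[{"tx":0,"ty":0,"tz":0.0007,"rx":0,"ry":0,"rz":0},{"tx":0,"ty":0,"tz":0.0007,"rx":0,"ry":0,"rz":0},{"tx":0,"ty":0,"tz":0,"rx":0,"ry":0,"rz":0}]'; python3 -m creep '[{"tx":0,"ty":0,"tz":0.0005,"rx":0,"ry":0,"rz":0},{"tx":0,"ty":0,"tz":0,"rx":0,"ry":0,"rz":0}]'
```

```text
time_s: 11.55
tool_pos: [0.5762, 0.2125, 0.0746]
tool_rot: [180.0, 0.0, 179.5]
force: [-1.0, -0.7, 2.4]
grip_width: 0.0288
time_s: 11.8
tool_pos: [0.5763, 0.2125, 0.0746]
tool_rot: [180.0, 0.0, 179.5]
force: [-2.1, -1.2, 6.2]
grip_width: 0.0291
```

Contact with the floor (upward force). Releasing.

```bash
python3 -m creep '[{"tx":0,"ty":0,"tz":-0.0005,"rx":0,"ry":0,"rz":0},{"tx":0,"ty":0,"tz":0,"rx":0,"ry":0,"rz":0}]'; python3 -m creep '[{"tx":0,"ty":0,"tz":0,"rx":0,"ry":0,"rz":0},{"tx":0,"ty":0,"tz":0,"rx":0,"ry":0,"rz":0},{"tx":0,"ty":0,"tz":0,"rx":0,"ry":0,"rz":0},{"tx":0,"ty":0,"tz":0,"rx":0,"ry":0,"rz":0},{"tx":0,"ty":0,"tz":0,"rx":0,"ry":0,"rz":0}]' 0.06; python3 -c "
from h import *
from cell import env
import cv2
c=env.read_camera('side');
cv2.imwrite('pics/s7.png',cv2.resize(c['pixels'][60:200,150:310,::-1],None,fx=4,fy=4))"
```

```text
time_s: 12.05
tool_pos: [0.5763, 0.2125, 0.0746]
tool_rot: [180.0, 0.0, 179.5]
force: [-2.6, -1.7, 6.2]
grip_width: 0.0291
time_s: 12.68
tool_pos: [0.5761, 0.2125, 0.0741]
tool_rot: [180.0, 0.0, 179.5]
force: [0.3, 0.5, 0.4]
grip_width: 0.0593
```

View pics/s7.png

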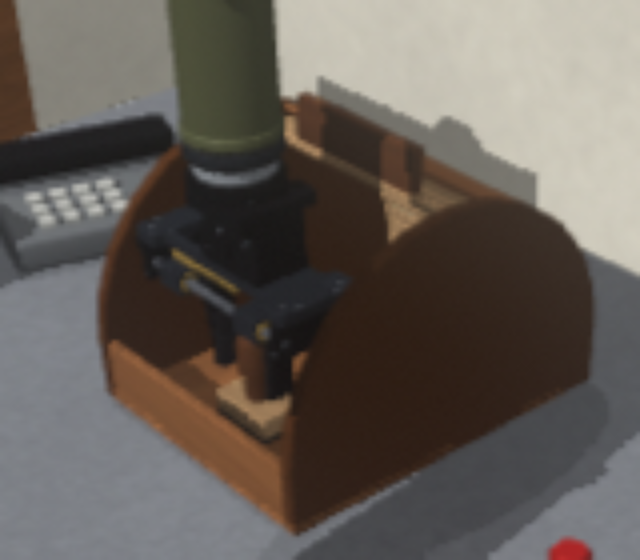

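```bash
python3 -m creep '[{"tx":0,"ty":0,"tz":-0.01,"rx":0,"ry":0,"rz":0},{"tx":0,"ty":0,"tz":-0.02,"rx":0,"ry":0,"rz":0},{"tx":0,"ty":0,"tz":-0.03,"rx":0,"ry":0,"rz":0},{"tx":0,"ty":0,"tz":-0.04,"rx":0,"ry":0,"rz":0},{"tx":0,"ty":0,"tz":-0.05,"rx":0,"ry":0,"rz":0},{"tx":0,"ty":0,"tz":-0.05,"rx":0,"ry":0,"rz":0},{"tx":0,"ty":0,"tz":-0.05,"rx":0,"ry":0,"rz":0},{"tx":0,"ty":0,"tz":0,"rx":0,"ry":0,"rz":0},{"tx":0,"ty":0,"tz":0,"rx":0,"ry":0,"rz":0}]'; python3 -m creep '[{"tx":-0.04,"ty":0,"tz":0,"rx":0,"ry":0,"rz":0},{"tx":-0.05,"ty":0,"tz":0,"rx":0,"ry":0,"rz":0},{"tx":-0.05,"ty":0,"tz":0,"rx":0,"ry":0,"rz":0},{"tx":0,"ty":0,"tz":0,"rx":0,"ry":0,"rz":0},{"tx":0,"ty":0,"tz":0,"rx":0,"ry":0,"rz":0}]' 0; python3 -c "
from h import *
from cell import env
import cv2
setcams()
go((.6714+.048,.2109,.245),(180,0,179.5))
for n in('side','top'):
  c=env.read_camera(n);
  im=c['pixels'][30:200,30:210,::-1] if n=='top' else c['pixels'][60:200,150:310,::-1]
  cv2.imwrite('pics/%s8.png'%n,cv2.resize(im,None,fx=4,fy=4))"
```

```text
time_s: 13.85
tool_pos: [0.576, 0.2123, 0.3249]
tool_rot: [180.0, 0.0, 179.5]
force: [0.9, -1.1, -0.8]
grip_width: 0.0598
time_s: 14.48
tool_pos: [0.7155, 0.2109, 0.3224]
tool_rot: [-179.9, -0.2, 179.5]
force: [-0.4, 0.4, 0.4]
grip_width: 0.0181
t 14.57 pos [0.7152 0.2115 0.3248] rot [179.9  -0.  179.5] F [0.  0.2 0.8] gw 0.01
shift tool [-0.0043 -0.0007  0.0798] turn [ 0.05 -0.    0.02]
```

View pics/side8.png

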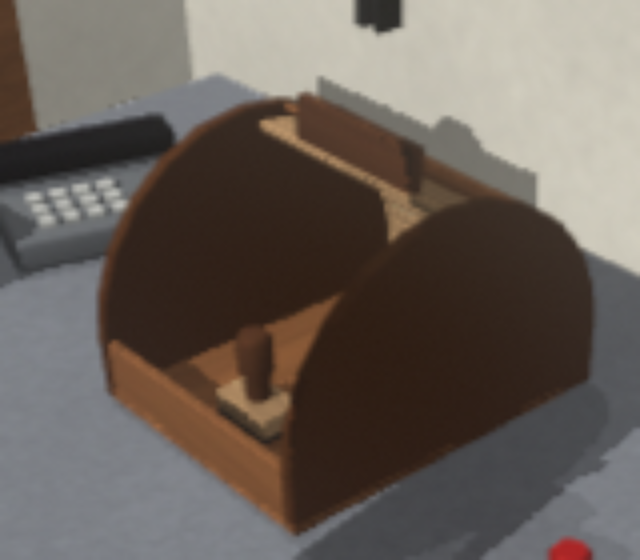

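View pics/top8.png

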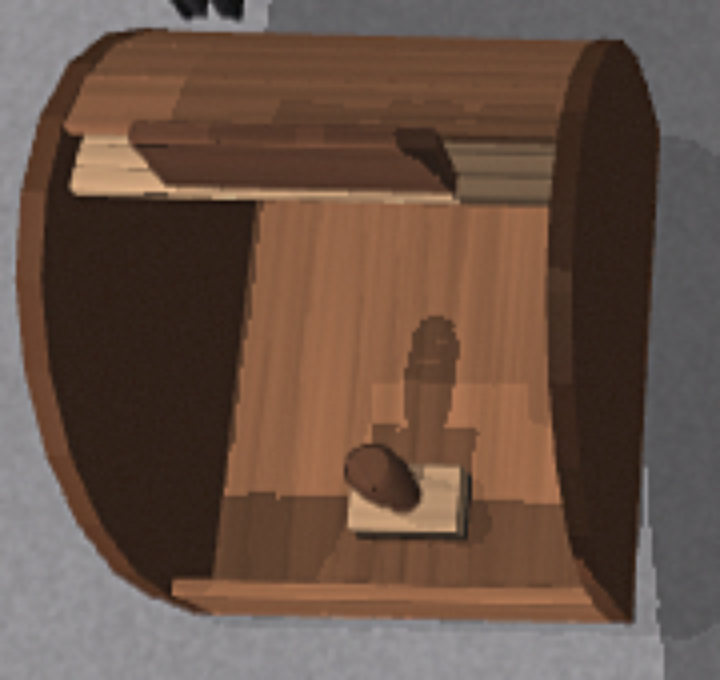

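The stamp stands upright on the floor and the cover is at about -5°. Descending behind the rib.

```bash
python3 -m creep '[{"tx":-0.003,"ty":0,"tz":0.03,"rx":0,"ry":0,"rz":0},{"tx":0,"ty":0,"tz":0.03,"rx":0,"ry":0,"rz":0},{"tx":0,"ty":0,"tz":0.015,"rx":0,"ry":0,"rz":0},{"tx":0,"ty":0,"tz":0.007,"rx":0,"ry":0,"rz":0},{"tx":0,"ty":0,"tz":0,"rx":0,"ry":0,"rz":0},{"tx":0,"ty":0,"tz":0,"rx":0,"ry":0,"rz":0}]'; python3 -m creep '[{"tx":0.005,"ty":0,"tz":0,"rx":0,"ry":0,"rz":0},{"tx":0.005,"ty":0,"tz":0,"rx":0,"ry":0,"rz":0},{"tx":0.002,"ty":0,"tz":0,"rx":0,"ry":0,"rz":0},{"tx":0,"ty":0,"tz":0,"rx":0,"ry":0,"rz":0}]';python3 -m creep '[{"tx":0.003,"ty":0,"tz":0,"rx":0,"ry":0,"rz":0},{"tx":0.003,"ty":0,"tz":0,"rx":0,"ry":0,"rz":0},{"tx":0,"ty":0,"tz":0,"rx":0,"ry":0,"rz":0}]'; python3 -c "
from h import *
from cell import env
import cv2
c=env.read_camera('side')
cv2.imwrite('pics/s9.png',cv2.resize(c['pixels'][40:180,150:310,::-1],None,fx=4,fy=4))"
```

```text
time_s: 15.42
tool_pos: [0.7196, 0.2113, 0.2437]
tool_rot: [180.0, 0.1, 179.5]
force: [0.2, -0.6, 0.6]
grip_width: 0.0005
time_s: 15.92
tool_pos: [0.7078, 0.2114, 0.2427]
tool_rot: [180.0, 0.1, 179.5]
force: [3.9, -0.5, 1.0]
grip_width: 0.0004
time_s: 16.3
tool_pos: [0.702, 0.2114, 0.2433]
tool_rot: [180.0, 0.2, 179.5]
force: [5.2, 0.9, 3.9]
grip_width: 0.0002
```

View pics/s9.png

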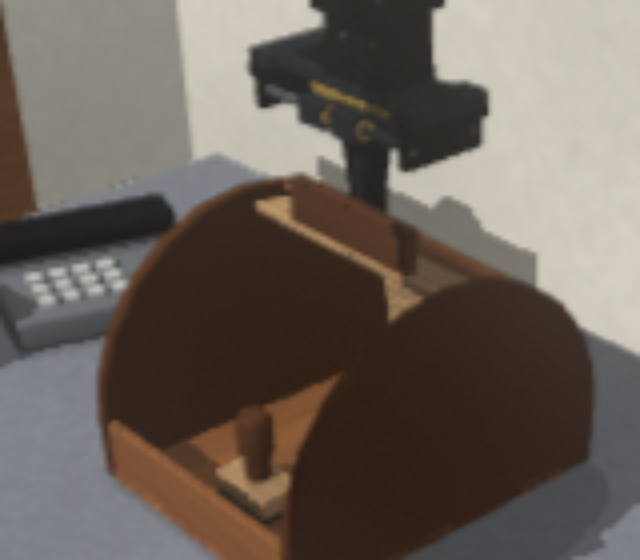

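```bash
cat > path.py <<'E'
from h import *
def corner(th,r): 
    a=np.radians(th);return np.array([-r*np.sin(a)+.006*np.cos(a),.05+r*np.cos(a)+.006*np.sin(a)])
def tcp(th,h=.014):
    r=np.interp(th,[-5,0,82],[.170,.170,.182]);c=corner(th,r);return c+[h,.025]
if __name__=='__main__':
    go((.6714,.2109,.2))
    o=np.array([.6714,0])
    ths=[-3]+list(range(2,83,5))+[82]
    P=[tcp(t)+o for t in ths]
    for t,p,q in zip(ths[1:],P,P[1:]): print(t,q.round(4),'tx %.4f tz %.4f'%(p[0]-q[0],p[1]-q[1]))
    print(P[0])
E
python3 path.py
```

```text
t 16.35 pos [0.702  0.2114 0.2433] rot [180.    0.2 179.5] F [5.9 0.9 2.7] gw 0.0003
shift tool [ 0.0308 -0.0008  0.0432] turn 0
2 [0.6855 0.2454] tx 0.0148 tz -0.0009
7 [0.6705 0.2455] tx 0.0149 tz -0.0001
12 [0.6556 0.2443] tx 0.0150 tz 0.0012
17 [0.6407 0.2417] tx 0.0149 tz 0.0025
22 [0.6261 0.2379] tx 0.0146 tz 0.0039
27 [0.6118 0.2327] tx 0.0143 tz 0.0051
32 [0.5979 0.2263] tx 0.0139 tz 0.0064
37 [0.5846 0.2187] tx 0.0133 tz 0.0076
42 [0.572  0.2099] tx 0.0126 tz 0.0088
47 [0.5601 0.2   ] tx 0.0119 tz 0.0099
52 [0.5491 0.1891] tx 0.0110 tz 0.0109
57 [0.5391 0.1772] tx 0.0100 tz 0.0119
62 [0.5301 0.1644] tx 0.0090 tz 0.0128
67 [0.5222 0.1508] tx 0.0079 tz 0.0136
72 [0.5156 0.1365] tx 0.0067 tz 0.0143
77 [0.5101 0.1216] tx 0.0054 tz 0.0149
82 [0.506  0.1063] tx 0.0041 tz 0.0154
82 [0.506  0.1063] tx 0.0000 tz 0.0000
[0.70028889 0.24445301]
```

```bash
python3 -m creep '[{"tx":0.015,"ty":0,"tz":-0.001,"rx":0,"ry":0,"rz":0},{"tx":0.015,"ty":0,"tz":0,"rx":0,"ry":0,"rz":0},{"tx":0.015,"ty":0,"tz":0.001,"rx":0,"ry":0,"rz":0},{"tx":0.015,"ty":0,"tz":0.0025,"rx":0,"ry":0,"rz":0},{"tx":0.0146,"ty":0,"tz":0.0039,"rx":0,"ry":0,"rz":0},{"tx":0.0143,"ty":0,"tz":0.0051,"rx":0,"ry":0,"rz":0},{"tx":0,"ty":0,"tz":0,"rx":0,"ry":0,"rz":0}]'; python3 -c "
from h import *
from cell import env
import cv2
go((.6118,.2109,.2327),(180,0,179.5))
c=env.read_camera('side')
cv2.imwrite('pics/s10.png',cv2.resize(c['pixels'][40:180,150:310,::-1],None,fx=4,fy=4))"
```

```text
time_s: 17.23
tool_pos: [0.6108, 0.2121, 0.2302]
tool_rot: [-180.0, -0.2, 179.5]
force: [0.7, -0.8, 0.6]
grip_width: 0.0002
t 17.23 pos [0.6108 0.2121 0.2302] rot [-180.    -0.2  179.5] F [ 0.7 -0.8  0.6] gw 0.0002
shift tool [-0.001  -0.0012 -0.0025] turn [-0.02 -0.16  0.03]
```

View pics/s10.png

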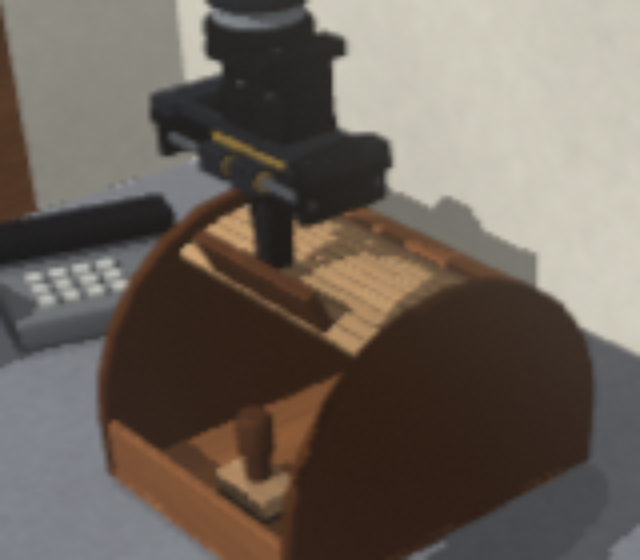

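Cover rolling properly, finger behind the rib. Continuing.

```bash
python3 -m creep '[{"tx":0.0139,"ty":0,"tz":0.0045,"rx":0,"ry":0,"rz":0},{"tx":0.0133,"ty":0,"tz":0.0076,"rx":0,"ry":0,"rz":0},{"tx":0.0126,"ty":0,"tz":0.0088,"rx":0,"ry":0,"rz":0},{"tx":0.0119,"ty":0,"tz":0.0099,"rx":0,"ry":0,"rz":0},{"tx":0.011,"ty":0,"tz":0.0109,"rx":0,"ry":0,"rz":0},{"tx":0.01,"ty":0,"tz":0.0119,"rx":0,"ry":0,"rz":0},{"tx":0,"ty":0,"tz":0,"rx":0,"ry":0,"rz":0}]'; python3 -c "
from h import *
from cell import env
import cv2
go((.5391,.2109,.1772),(180,0,179.5))
c=env.read_camera('side')
cv2.imwrite('pics/s11.png',cv2.resize(c['pixels'][40:180,150:310,::-1],None,fx=4,fy=4))"
```

```text
time_s: 18.15
tool_pos: [0.538, 0.2128, 0.176]
tool_rot: [-180.0, -0.2, 179.5]
force: [0.0, -0.2, -0.2]
grip_width: 0.0006
t 18.15 pos [0.538  0.2128 0.176 ] rot [-180.    -0.2  179.5] F [ 0.  -0.2 -0.2] gw 0.0006
shift tool [-0.0011 -0.0019 -0.0012] turn [-0.05 -0.2   0.02]
```

View pics/s11.png

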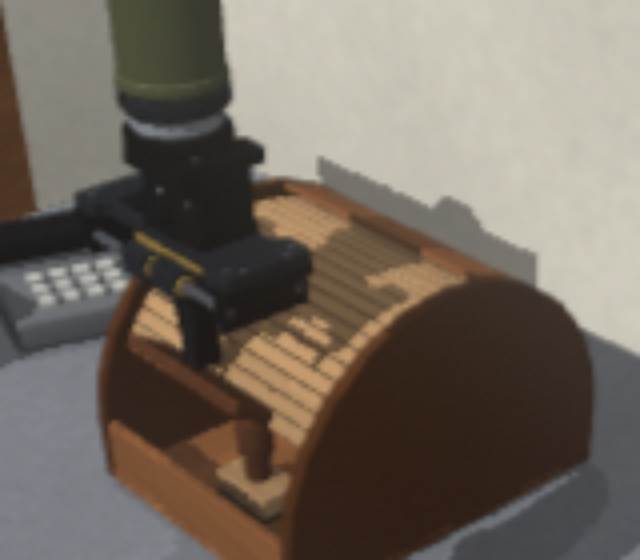

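```bash
python3 -m creep '[{"tx":0.0085,"ty":0,"tz":0.0118,"rx":0,"ry":0,"rz":0},{"tx":0.0079,"ty":0,"tz":0.0136,"rx":0,"ry":0,"rz":0},{"tx":0.0067,"ty":0,"tz":0.0143,"rx":0,"ry":0,"rz":0},{"tx":0.0054,"ty":0,"tz":0.012,"rx":0,"ry":0,"rz":0},{"tx":0.003,"ty":0,"tz":0.008,"rx":0,"ry":0,"rz":0},{"tx":0,"ty":0,"tz":0,"rx":0,"ry":0,"rz":0}]'; python3 -c "
from h import *
from cell import env
import cv2
go((.506,.2109,.1063),(180,0,179.5))
c=env.read_camera('side')
cv2.imwrite('pics/s12.png',cv2.resize(c['pixels'][40:200,140:310,::-1],None,fx=3.7,fy=3.7))"
```

```text
time_s: 18.95
tool_pos: [0.5065, 0.2129, 0.1161]
tool_rot: [-179.9, -0.2, 179.5]
force: [0.1, 1.0, 0.0]
grip_width: 0.0003
t 18.95 pos [0.5065 0.2129 0.1161] rot [-179.9   -0.2  179.5] F [0.1 1.  0. ] gw 0.0003
shift tool [ 0.0004 -0.0019  0.0098] turn [-0.07 -0.18  0.02]
```

View pics/s12.png

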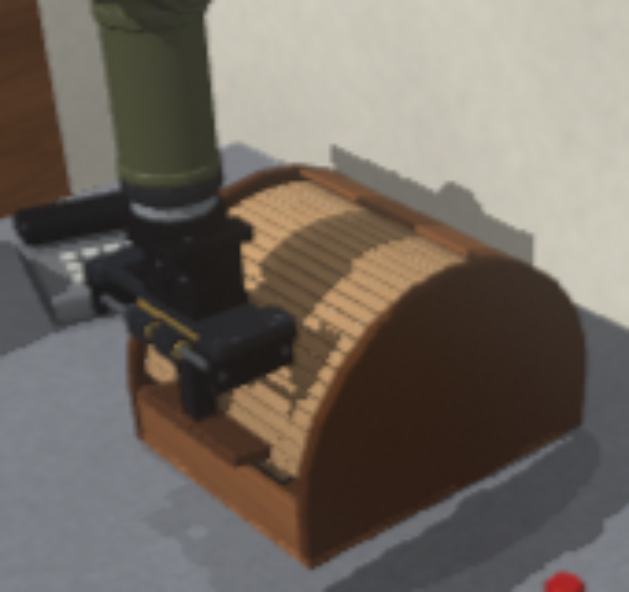

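Nearly shut. Pressing down the last centimetre in small rows.

```bash
python3 -m creep '[{"tx":0.001,"ty":0,"tz":0.004,"rx":0,"ry":0,"rz":0},{"tx":0,"ty":0,"tz":0.004,"rx":0,"ry":0,"rz":0},{"tx":0,"ty":0,"tz":0,"rx":0,"ry":0,"rz":0}]';  python3 -m creep '[{"tx":0,"ty":0,"tz":0.002,"rx":0,"ry":0,"rz":0},{"tx":0,"ty":0,"tz":0,"rx":0,"ry":0,"rz":0}]'; python3 -m creep '[{"tx":0,"ty":0,"tz":0.002,"rx":0,"ry":0,"rz":0},{"tx":0,"ty":0,"tz":0,"rx":0,"ry":0,"rz":0}]'
```

```text
time_s: 19.38
tool_pos: [0.5068, 0.2131, 0.109]
tool_rot: [-180.0, -0.0, 179.5]
force: [-0.9, 0.4, -0.0]
grip_width: 0.0007
time_s: 19.62
tool_pos: [0.507, 0.2131, 0.1073]
tool_rot: [180.0, -0.0, 179.5]
force: [0.1, 0.0, 0.5]
grip_width: 0.0007
time_s: 19.88
tool_pos: [0.5071, 0.2132, 0.1058]
tool_rot: [180.0, 0.0, 179.5]
force: [-2.0, 0.8, 5.2]
grip_width: 0.0007
```

```bash
python3 -m creep '[{"tx":0,"ty":0,"tz":0.002,"rx":0,"ry":0,"rz":0},{"tx":0,"ty":0,"tz":0,"rx":0,"ry":0,"rz":0}]';  python3 -m creep '[{"tx":0,"ty":0,"tz":0.002,"rx":0,"ry":0,"rz":0},{"tx":0,"ty":0,"tz":0,"rx":0,"ry":0,"rz":0}]'; python3 -m creep '[{"tx":0,"ty":0,"tz":0.001,"rx":0,"ry":0,"rz":0},{"tx":0,"ty":0,"tz":0,"rx":0,"ry":0,"rz":0}]'
```

```text
time_s: 20.12
tool_pos: [0.5071, 0.2132, 0.1054]
tool_rot: [179.9, -0.0, 179.5]
force: [-5.4, -1.3, 15.0]
grip_width: 0.0002
time_s: 20.38
tool_pos: [0.5072, 0.2132, 0.1052]
tool_rot: [179.9, -0.1, 179.5]
force: [-10.4, -4.3, 27.8]
grip_width: 0.0005
time_s: 20.62
tool_pos: [0.5072, 0.2132, 0.1051]
tool_rot: [179.9, -0.1, 179.5]
force: [-11.0, -4.8, 33.3]
grip_width: 0.0005
```

The force climbs without motion, so the cover is at its stop (TCP z ≈ 0.105, 1 mm from the predicted 0.106). Backing off upwards and forwards, away from the rib, then checking.

```bash
python3 -m creep '[{"tx":0,"ty":0,"tz":-0.007,"rx":0,"ry":0,"rz":0},{"tx":0.005,"ty":0,"tz":-0.01,"rx":0,"ry":0,"rz":0},{"tx":0.01,"ty":0,"tz":-0.03,"rx":0,"ry":0,"rz":0},{"tx":0.01,"ty":0,"tz":-0.04,"rx":0,"ry":0,"rz":0},{"tx":0,"ty":0,"tz":-0.05,"rx":0,"ry":0,"rz":0},{"tx":0,"ty":0,"tz":-0.05,"rx":0,"ry":0,"rz":0},{"tx":0,"ty":-0.05,"tz":0,"rx":0,"ry":0,"rz":0},{"tx":0,"ty":-0.05,"tz":0,"rx":0,"ry":0,"rz":0},{"tx":0,"ty":-0.05,"tz":0,"rx":0,"ry":0,"rz":0},{"tx":0,"ty":0,"tz":0,"rx":0,"ry":0,"rz":0},{"tx":0,"ty":0,"tz":0,"rx":0,"ry":0,"rz":0}]'; python3 -c "
from h import *
from cell import env
import cv2
setcams()
p=[.6714,.2109,-.0094]
X=w(p,[(-.168-.016*0,y,.074) for y in(.07,-.07)]);
a=np.radians(82)
E=[(-r*np.sin(a)+t*np.cos(a),y,.05+r*np.cos(a)+t*np.sin(a)) for r in(.154,.186) for t in(.006,-.006) for y in(.07,-.07)]
print(proj('top',w(p,E)).round(1).tolist(),proj('side',w(p,E)).round(1).tolist())
for n in('side','top'):
  c=env.read_camera(n)
  im=c['pixels'][:,:,::-1].copy()
  cv2.imwrite('pics/%s13full.png'%n,im)
  x0,y0,f=(140,60,4) if n=='side' else (30,30,4)
  cr=cv2.resize(im[y0:y0+140,x0:x0+180] if n=='side' else im[30:200,30:210],None,fx=f,fy=f)
  for q in proj(n,w(p,E)): cv2.circle(cr,tuple(int(v) for v in ((q-[x0,y0]+.5)*f)),2,(0,255,0),-1)
  cv2.imwrite('pics/%s13.png'%n,cr)"
```

```text
time_s: 22.0
tool_pos: [0.4804, 0.0641, 0.2872]
tool_rot: [180.0, -0.0, 179.5]
force: [0.2, 0.4, -0.7]
grip_width: 0.0006
[[89.7, 172.9], [154.3, 174.3], [92.0, 174.9], [155.6, 176.2], [87.1, 186.8], [152.6, 188.2], [89.5, 188.6], [154.0, 190.0]] [[185.7, 143.6], [211.8, 162.1], [185.7, 147.0], [211.6, 165.6], [177.0, 146.0], [202.9, 165.0], [177.1, 149.4], [202.8, 168.5]]
```

View pics/side13.png

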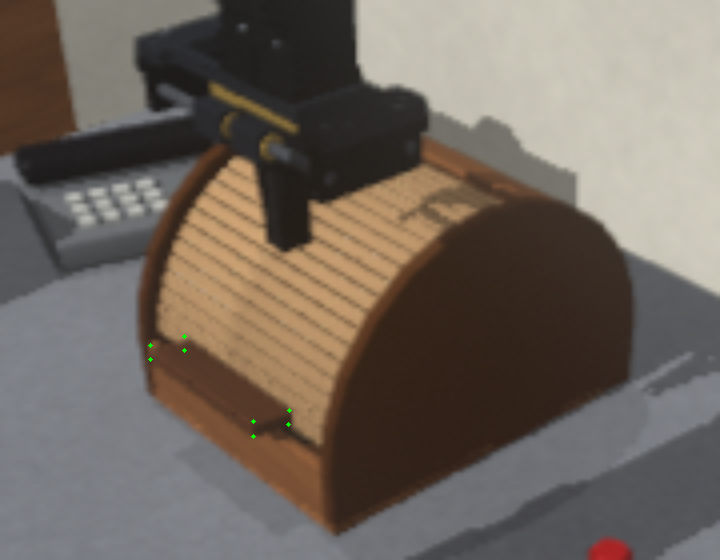

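View pics/top13full.png

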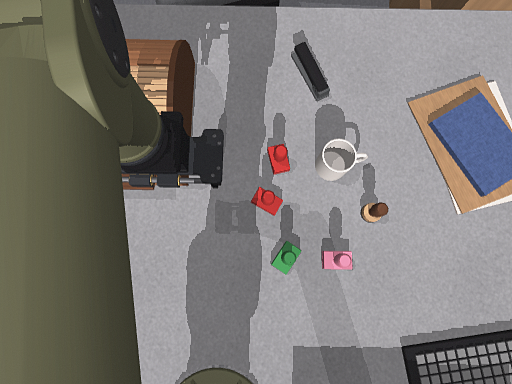

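View pics/top13.png

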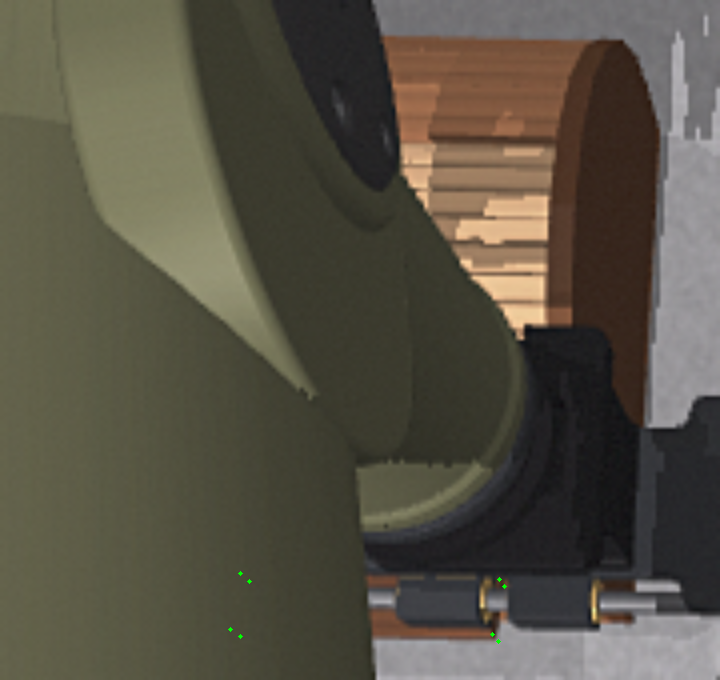

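In the side view the rib's corners coincide with the predicted shut pose (green dots). The seal is still at (376,211) in the top view, and the arm is clear of everything with near-zero force. Handing in.

```bash
python3 -c "
from cell import env
print(env.sign_off())"
```

```text
the job is handed in; nothing more can be done
None
```

I set the rectangular-footed stamp down upright on the organiser's floor, near x=-95, y=0. I let it go while the cover was still open, then pushed the cover forward and down to its stop with closed fingers. The job is handed in at about 22 s of the 58 s allowed.

- **Stamp:** it reached the floor under control, with about 6 N of contact before release. The last views of it, side and top before closing and side while the cover was part-way down, show it upright. With the cover shut it can't be seen, so I couldn't check it again at the end.
- **Cover:** the push force rose to 33 N at the stop with no further motion. In the final side view the pull's corners match the predicted shut pose. In the last top view the arm mostly hid the pull, so only the side view confirms this.
- **Round-footed stamp:** it is at the same pixels as at the start, (376,211) in the top view.
- **Arm:** it is clear of everything, with wrist force under 1 N.

The first move command was refused because its rows left out zero values. Nothing moved, and I resent it in full. No check failed.

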